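# Back the fruit feeder's wheel off one notch

## Task

The fruit feeder's wheel has been turned one notch too far. With a fingertip push the pawl's thumb lever over so that the pawl lifts out of the teeth and stays up, push the wheel backward by one of its pegs by exactly one notch (clockwise as seen from the peg side, the peg at the top moving towards the pawl), then push the thumb lever back so that the pawl drops fully into the gap between the teeth again. Leave the loose guavas, tape roll and bottle standing where they are.

Things in the scene. Friction and masses are not known exactly. Their poses are not given: they have to be found in the camera images.
- feeder: Bolted-down fruit feeder: grey upright plate 270 wide, 192 high. Origin on the table under the wheel's shaft, in the plate's front face. z up; x out of the front face (wheel, pegs, pawl), away from the robot; y along the plate from the wheel to the pawl's pivot. (x, y, z) mm below are in this frame. Behind it (x -116 to 0): fruit pockets; at y -230 to -85 a chute with guavas, 200 high.
- wheel_centre (a point): Centre of the ratchet wheel's front face, at (18, 0, 110). Dark steel disc 14 thick (x 4 to 18), 160 across the tips of its 10 teeth, 134 across the roots; shaft along the feeder's x. Five equal steel pegs stand out of its front face, 52 from the axis, every 72 degrees.
- push_peg (a point): Middle of the peg nearest the top: 10 mm diameter, 50 long along the feeder's x (x 18 to 68, this point at x 45), 52 from the shaft axis. With the wheel at 0 it is 18 degrees from the top on the side away from the pawl (y -16, z 159); it moves with the wheel. Push it to the feeder's +y over the top. About 1.2 N moves it; the wheel stays where it is left, by friction.
- wheel (a joint): Wheel angle, rad; grows as the wheel turns backward (clockwise seen from the peg side, its top moving to the feeder's +y). One notch is 0.628. At 0 the pawl's nose is in the middle of a gap, with about 0.125 of free play either way. With the pawl down, the teeth block backward turning beyond that. Starts between -0.09 and 0.09.
- thumb_bar (a point): Middle of the round steel thumb bar on top of the pawl's lever: 14 mm diameter, 44 long along the feeder's x (x -2 to 42, this point at x 20). Lever 95 long, 9 thick, from the pivot at y 94, z 147. Bar with pawl down: y 54, z 233; fully up: y 142, z 229. The pawl's arm runs from the pivot to its nose at y 40, z up to 202 (pawl down), below the bar on the wheel's side.
- pawl (a joint): Pawl angle, rad: 0 fully down in a gap of the wheel, 0.96 fully up against its stop. Grows as the thumb bar is pushed to the feeder's +y. It balances at about 0.6: beyond that it falls to fully up by itself, below it falls down onto the wheel. Less than 1 N at the bar moves it. Resting on top of a tooth it reads about 0.15.
- guava_1: Loose green guava, 72 mm across, 67 mm high, origin at its foot, on the table.
- guava_2: Another loose guava of the same size, origin at its foot, on the table.
- tape_roll: Loose brown tape roll lying flat, 90 mm across, 45 mm high, origin at its underside's centre.
- bottle: Loose clear bottle standing upright, 62 mm across, 170 mm high, origin at its foot.
Not all that is in view belongs to the job. What is shaped like the guava_1 but orange is not meant.

How it is judged:
By the outcome, as a careful person would: the job done as asked, in the order asked, and still so for the second after the job is handed in, with the robot touching nothing.
It also fails if it takes over 53 s, if anything falls off the work surface, if the arm or the gripper's body presses on something with over 40 N, if the wrist force passes 120 N, or if a joint passes its speed limit or range.

## Robot

A 7-joint arm with a two-finger parallel gripper is mounted at the origin on the work surface. World frame = base frame: x ahead of the robot, y to its left, z up, the work surface at z = 0. Lengths are in m, angles in rad, forces in N, time in s.
With the tool pointing down it reaches from about 0.35 to 0.9 m from the base axis. Payload 8.1 kg.
Tool frame: the origin (TCP) lies on the centre line of the jaws, within the pads' length; the fingertips stand 22 mm ahead of it and the grasp point (between the pads) lies 3 mm ahead of it; z points along the fingers, y is the direction in which the jaws open and shut (so a half turn about z gives the same grasp; the last joint's range is limited). The gripper opens to 92 mm and grips with 3 to 60 N. Pads are 19 mm wide; open, the fingers measure 130 mm over their backs; the gripper's body (75 mm by 190 mm) begins 47 mm behind the grasp point.
Start: joints at [1.154, 0.434, 0.025, 1.573, -0.012, 1.134, -0.075], TCP at [0.193, -0.595, 0.212] pointing down, gripper open.
Joint ranges: [-2.62, 2.62], [-0.44, 2.09], [-1.27, 1.32], [0.08, 2.57], [-1.32, 4.46], [0.12, 2], [-2.74, 2.74]. Speed limits (rad/s): [2.22, 2.22, 3.01, 3.01, 3.14, 3.14, 3.14].

## Interface

Orientations are given as a rotation vector (axis times angle).
In Python, from cell import arm gives the robot as it stands.
- The arm moves only by the shell command python3 -m pendant 'ROWS' [FORCE]. ROWS is JSON, a list that holds one entry, the list of rows, each a list of 7 numbers: the shift along the tool's x, y, z in units of 0.04 m (1.0 is 0.04 m), then the turn, a rotation vector about the tool's x, y, z in units of 0.08 rad (1.0 is 0.08 rad), then the closure, from 0 (fully open) to 1 (shut). In form: [[[tx, ty, tz, ax, ay, az, fingers], ...]]. A call has 1 to 20 rows; each row shifts and turns the commanded pose from where the row before left it, along the tool's axes as they then stand; what a row does not reach is not made up. A row lasts 1/12 s, in which the tool goes at most 41.7 mm and 7.16 degrees, less where a joint would pass 70% of its speed; a pose out of reach is approached as far as the arm can. A call with a number of a shift or a turn outside -1 to 1 is refused whole. A call with a gripper value outside its range is refused whole. The fingers move at their own pace and stop on an object; FORCE is the grip in N (left out, the last holds). Time passes only in rows, so rows that do not move let the fingers close. It gives the time, the measured TCP pose, the force and the opening at its end, in the units of the state.
- arm.observe(): the state, without advancing time (a new reading comes with each control period).
- arm.get_image(name): name is "scene" or "top"; returns a dict with "img" (400x640x3 uint8, red, green, blue), "z_map" (400x640 float32, m along the optical axis (not along the pixel's ray), 0 where there is no reading), "K" (3x3 intrinsics, pixels), "R" (3x3) and "t" (3): a world point X has camera coordinates R X + t. Camera axes: x right, y down, z forward; pixel columns grow to the right and rows downward; lengths in m; the calibration is good to about 2 mm. A picture is of the moment at which its call begins.
- arm.sign_off(): hands the job in, once; it reports no verdict.
The state is a dict: "clock": time; "joints": joint angles; "dq": joint speeds; "joint_efforts": joint torques, N m; "position": TCP position; "ee_rot": TCP orientation; "force": force on the tool from outside, world axes, zero at the start; "ft_torque": the same for the moment, N m; "width": opening from 0.0 (shut) to 1.0 (fully open).
Only numpy, scipy, OpenCV 4.12 (cv2) and the standard library are available. Lean on these libraries where they do the work, as an engineer would, in place of code of your own. Each camera call takes 0.05 s, during which the arm holds its last target.

## Working session

There is one attempt and no reset: what is moved stays moved. The work goes in short steps, Python scripts to look and compute and a shell command to move; the robot and the scene stay as the last step left them, time stands still between calls to the robot, and variables do not carry over. Pictures are saved under pics/ and viewed, and the job is handed in when it is done.

```bash
ls; mkdir -p pics; python3 - <<'E'
from cell import arm
import cv2,numpy as np
s=arm.observe(); print({k:np.round(v,3) for k,v in s.items()})
for n in("scene","top"):
    d=arm.get_image(n); cv2.imwrite(f"pics/{n}0.png",d["img"][:,:,::-1]); np.savez(f"{n}0.npz",**d); print(n,d["K"].round(1).tolist(),d["R"].round(3).tolist(),d["t"].round(3))
E
```

```text
pics
{'clock': np.float64(0.0), 'joints': array([ 1.154,  0.435,  0.025,  1.574, -0.012,  1.134, -0.075]), 'dq': array([ 0.   , -0.   ,  0.   ,  0.001, -0.001, -0.   ,  0.   ]), 'joint_efforts': array([ 1.0000e-03, -6.6785e+01,  9.8600e-01, -3.1446e+01, -6.0000e-02,
        4.3000e-02,  0.0000e+00]), 'position': array([ 0.193, -0.594,  0.211]), 'ee_rot': array([-3.102e+00, -4.910e-01,  1.000e-03]), 'force': array([-0.383,  0.629, -0.574]), 'ft_torque': array([0.035, 0.062, 0.016]), 'width': np.float64(0.995)}
scene [[400.9, 0.0, 317.2], [0.0, 400.9, 197.8], [0.0, 0.0, 1.0]] [[-0.769, 0.639, 0.004], [0.501, 0.607, -0.617], [-0.397, -0.472, -0.787]] [ 0.475 -0.185  1.3  ]
top [[366.7, 0.0, 320.5], [0.0, 366.7, 199.4], [0.0, 0.0, 1.0]] [[-0.005, -1.0, -0.0], [-0.997, 0.005, -0.072], [0.072, -0.0, -0.997]] [0.014 0.607 0.851]
```

View pics/scene0.png

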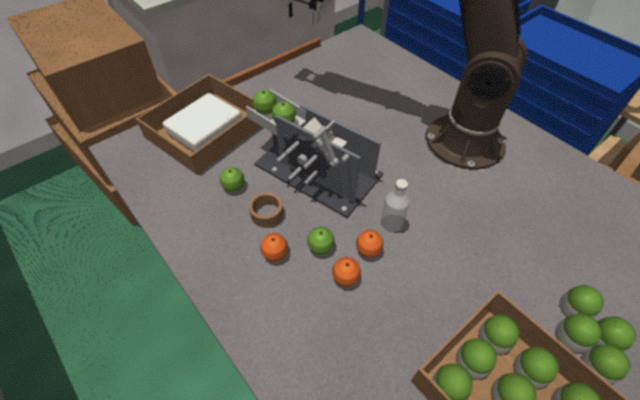

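View pics/top0.png

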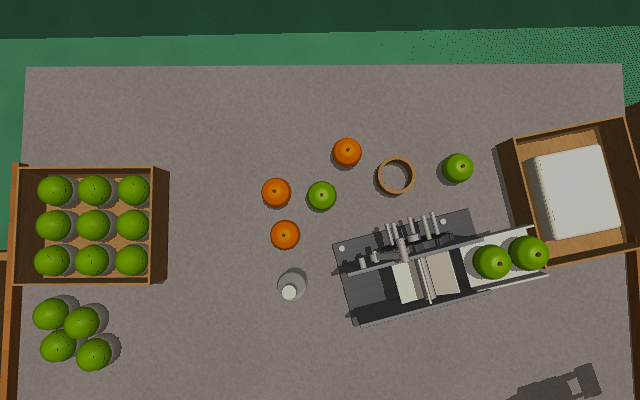

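```bash
cat > h.py <<'E'
import numpy as np,cv2
def load(n): return dict(np.load(n))
def world(d,u,v,z=None):
    K,R,t=d["K"],d["R"],d["t"]
    r=np.linalg.inv(K)@np.array([u,v,1.])
    if z is None:
        zz=d["z_map"][int(round(v)),int(round(u))]; return R.T@(r*zz-t)
    c=-R.T@t; w=R.T@r; return c+w*(z-c[2])/w[2]
def proj(d,X):
    c=d["K"]@(d["R"]@np.asarray(X)+d["t"]); return c[:2]/c[2]
def crop(d,u0,v0,u1,v1,f,name):
    cv2.imwrite(name,cv2.resize(d["img"][v0:v1,u0:u1,::-1],None,fx=f,fy=f,interpolation=cv2.INTER_CUBIC))
E
python3 - <<'E'
from h import *
crop(load("top0.npz"),320,190,480,340,5,"pics/c1.png")
crop(load("scene0.npz"),235,85,395,215,5,"pics/c2.png")
E
```

```text
(no output)
```

View pics/c1.png

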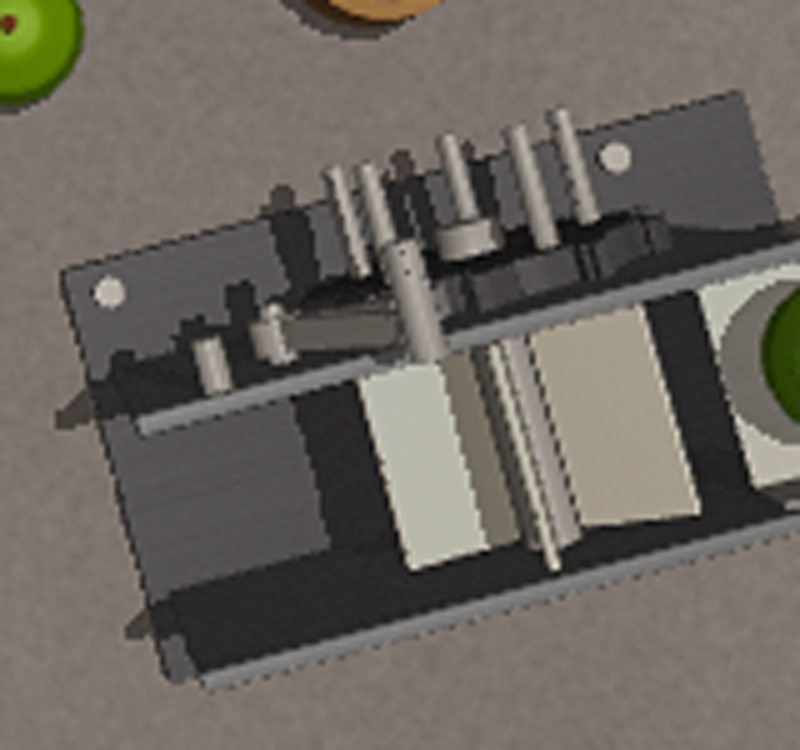

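View pics/c2.png

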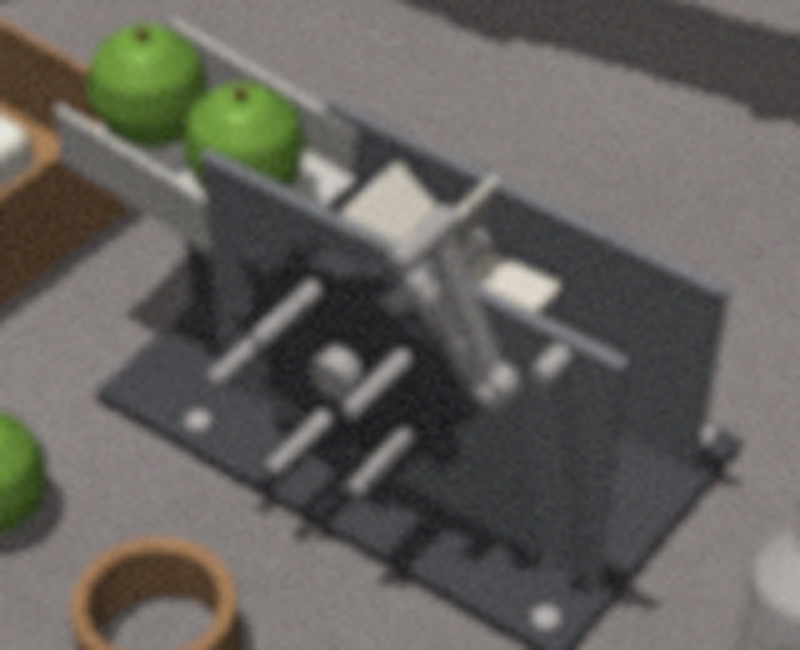

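```bash
python3 - <<'E'
from h import *
d=load("top0.npz")
P=lambda u,v:(320+u/5,190+v/5)
for n,u,v,z in [("bar front",402,250,.240),("bar back",428,355,.240),("plate L front",140,418,.192),("plate mid front",440,345,.192),("plate R front",795,240,.192),("plateedge L base",62,270,None),("base R",742,95,None),("hub top",465,225,None),("hub front",472,222,None)]:
    p=P(u,v); print(n,np.round(p,1),world(d,*p,z).round(4), world(d,*p).round(4))
for n,u,v in [("pegL",338,175),("pegL2",370,172),("pegM",450,142),("pegR2",517,132),("pegR",563,115),("pegR2b",545,240),("pegRb",590,215)]:
    p=P(u,v); print(n,world(d,*p).round(4))
s=load("scene0.npz")
Q=lambda u,v:(235+u/5,85+v/5)
for n,u,v in [("barf",408,262),("barb",490,185),("hub",345,370),("pegTop f",405,262),("peg r f",352,408),("peg r b",405,355),("pegUL f",215,375),("pegUL b",315,288),("pegbr f",360,485),("pegbl f",275,465)]:
    p=Q(u,v); print(n,np.round(p,1),world(s,*p).round(4))
E
```

```text
bar front [400.4 240. ] [ 0.5188 -0.1303  0.24  ] [ 0.5188 -0.1307  0.2382]
bar back [405.6 261. ] [ 0.482  -0.1387  0.24  ] [ 0.4817 -0.1392  0.2378]
plate L front [348.  273.6] [ 0.4544 -0.0404  0.192 ] [ 0.454  -0.0407  0.1888]
plate mid front [408. 259.] [ 0.4811 -0.1543  0.192 ] [ 0.4851 -0.1439  0.2363]
plate R front [479. 238.] [ 0.5199 -0.2902  0.192 ] [ 0.5199 -0.2902  0.1922]
plateedge L base [332.4 244. ] [ 0.5012 -0.0171  0.012 ] [ 0.5012 -0.0171  0.012 ]
base R [468.4 209. ] [ 0.583  -0.3448  0.0115] [ 0.583  -0.3448  0.0115]
hub top [413. 235.] [ 0.5244 -0.1824  0.1222] [ 0.5244 -0.1824  0.1222]
hub front [414.4 234.4] [ 0.5257 -0.1854  0.1221] [ 0.5257 -0.1854  0.1221]
pegL [ 0.5456 -0.1366  0.0842]
pegL2 [ 0.5467 -0.1382  0.1468]
pegM [ 0.5603 -0.1912  0.0637]
pegR2 [ 0.5622 -0.1939  0.1623]
pegR [ 0.5705 -0.2273  0.1135]
pegR2b [ 0.5193 -0.2044  0.1607]
pegRb [ 0.5281 -0.238   0.1121]
barf [316.6 137.4] [ 0.5167 -0.1254  0.2334]
barb [333. 122.] [ 0.3997 -0.1956  0.1696]
hub [304. 159.] [ 0.5175 -0.1774  0.1164]
pegTop f [316.  137.4] [ 0.5204 -0.1233  0.2371]
peg r f [305.4 166.6] [ 0.5478 -0.1326  0.1447]
peg r b [316. 156.] [ 0.5031 -0.1438  0.1454]
pegUL f [278. 160.] [ 0.5715 -0.2232  0.1114]
pegUL b [298.  142.6] [ 0.5163 -0.203   0.1578]
pegbr f [307. 182.] [ 0.546  -0.1298  0.0848]
pegbl f [290. 178.] [ 0.5628 -0.1846  0.0648]
```

```bash
cat >> h.py <<'E'
PSI=np.radians(14.0); O=np.array([.4941,-.1917,0])
def F(psi=None):
    p=PSI if psi is None else psi
    return np.array([[np.cos(p),-np.sin(p),0],[np.sin(p),np.cos(p),0],[0,0,1]])
def cloud(d):
    v,u=np.indices(d["z_map"].shape); z=d["z_map"]; m=z>0
    r=np.stack([u[m],v[m],np.ones(m.sum())])
    c=np.linalg.inv(d["K"])@r*z[m]; return (d["R"].T@(c-d["t"][:,None])).T
def tof(P): return (np.asarray(P)-O)@F()
def tow(f): return O+F()@np.asarray(f)
def report(n,d):
    C=tof(cloud(d))*1000
    b=C[(C[:,2]>222)&(C[:,2]<256)&(abs(C[:,0]-20)<26)&(C[:,1]>30)&(C[:,1]<170)]
    print(n,"bar",len(b),b.mean(0).round(1) if len(b) else '', b.min(0).round(1) if len(b) else '',b.max(0).round(1) if len(b) else '')
    p=C[(C[:,0]>26)&(C[:,0]<66)]; r=np.hypot(p[:,1],p[:,2]-110); p=p[(r>42)&(r<62)&(p[:,2]>50)]
    a=np.degrees(np.arctan2(p[:,1],p[:,2]-110))
    for k in range(5):
        q=(a+18-72*k+36)%72-36
        m=abs((a+18-72*k+180)%360-180)<25
        if m.sum()>5: print("  peg",k,m.sum(),"med dev deg",np.median(((a+18-72*k+180)%360-180)[m]).round(1),p[m].mean(0).round(1))
E
python3 - <<'E'
from h import *
for n in("top","scene"):
    d=load(n+"0.npz"); report(n,d)
    C=tof(cloud(d))*1000
    m=C[(C[:,2]>185)&(C[:,2]<196)&(abs(C[:,0])<9)&(C[:,1]>-80)&(C[:,1]<150)]
    if len(m): print(np.polyfit(m[:,1],m[:,0],1),m.min(0),m.max(0))
    g=C[(C[:,1]<-85)&(C[:,1]>-240)&(C[:,0]<30)&(C[:,0]>-116)]; print("chute max z",g[:,2].max())
# bolts etc
d=load("top0.npz")
print("base pts", [(tof(world(d,*p))*1000).round(1) for p in [(332.4,244),(468.4,209),(342,248.5),(443,221.5)]])
E
```

```text
top bar 213 [ 20.3  54.9 237. ] [ -1.1  46.2 222.2] [ 42.7  63.1 241.5]
  peg 0 102 med dev deg 0.1 [ 46.1 -17.5 162.1]
  peg 1 77 med dev deg -4.9 [ 49.6  41.3 145.5]
  peg 2 81 med dev deg -6.1 [46.  43.4 84.4]
  peg 3 71 med dev deg -1.8 [ 48.1 -13.7  63.2]
  peg 4 88 med dev deg 2.2 [ 46.  -51.2 111.6]
[-0.004124   -1.94234913] [ -7.8613302  -78.9473433  185.06360882] [  8.74515798 149.71080466 195.05681123]
chute max z 197.94788083005716
scene bar 106 [ 21.4  56.6 235.3] [ -3.   47.3 223. ] [ 45.9  63.1 241.8]
  peg 0 49 med dev deg 0.6 [ 46.1 -16.2 161.1]
  peg 1 52 med dev deg -3.7 [ 45.7  42.8 144.7]
  peg 2 45 med dev deg -5.9 [46.6 44.7 83.6]
  peg 3 44 med dev deg -4.7 [ 45.1 -11.6  62.2]
  peg 4 36 med dev deg 0.3 [ 49.9 -49.8 110.4]
[-1.67020004e-03 -1.95524726e+00] [ -8.85816347 -79.7086883  185.07069366] [  8.71924776 149.90024319 195.84139713]
chute max z 196.91601787526457
base pts [array([ 49.1, 167.7,  12. ]), array([  49.3, -170.1,   11.5]), array([ 33.5, 148.4,  17.4]), array([  35.7, -101.5,   15.3])]
```

```bash
cat >> h.py <<'E'
from scipy.spatial.transform import Rotation as Rn
def goto(s,f,yaw_deg=None):
    """rows-units (tool axes) from present pose to feeder point f(mm, TCP), tool vertical, tool x along feeder +y"""
    R=Rn.from_rotvec(s["ee_rot"]); p=np.array(s["position"])
    y=F()[:,1]; z=np.array([0,0,-1.]); T=np.stack([y,np.cross(z,y),z],1)
    dr=(R.inv()*Rn.from_matrix(T)).as_rotvec()/.08
    D=tow(np.array(f)/1000)-p
    print("clock",round(float(s["clock"]),2),"feeder pos",(tof(p)*1000).round(1),"shift(tool,units)",(R.inv().apply(D)/.04).round(2),"in target axes",(T.T@D/.04).round(2),"turn units",dr.round(2),"F",np.round(s["force"],1),"w",round(float(s["width"]),3))
E
python3 -m pendant '[[[0,0,-1,0,0,0,1],[0,0,-1,0,0,0,1],[0,0,-1,0,0,0,1],[0,0,-1,0,0,0,1]]]' 20
python3 -c "
from h import *; from cell import arm
s=arm.observe(); goto(s,(44,22,320))"
```

```text
clock: 0.43
position: [0.1926, -0.5939, 0.3734]
ee_rot: [-3.102, -0.491, 0.0]
force: [-0.1, -1.2, 0.0]
width: 0.761
clock 0.43 feeder pos [-389.8 -317.3  373.4] shift(tool,units) [11.41 -7.71  1.34] in target axes [ 8.48 10.85  1.34] turn units [-1.000e-02 -1.000e-02 -1.877e+01] F [-0.1 -1.2  0. ] w 0.761
```

Things that could be mistaken for the targets, in top-image pixels:
- **Thumb bar:** the round bar at (400,240)–(406,261) stands highest, at z≈0.24. The pivot boss (374,256) and stop pin (362,263) are lower and short, so they are ruled out.
- **Push peg:** the peg at (423,216)–(429,238) has its top at z≈0.162 and feeder y≈-17, so it is the one nearest the top. The other pegs, at (388,225), (394,224), (410,218) and (433,213), sit lower. The hub is at (414,234).

The close crop (pics/c1.png) confirms both choices. The wheel reads about -0.04 rad.

```bash

python3 -m pendant '[[[0,0,0,0,0,-1,1],[0,0,0,0,0,-1,1],[0,0,0,0,0,-1,1],[0,0,0,0,0,-1,1],[0,0,0,0,0,-1,1],[0,0,0,0,0,-1,1],[0,0,0,0,0,-1,1],[0,0,0,0,0,-1,1],[0,0,0,0,0,-1,1],[0,0,0,0,0,-1,1],[0,0,0,0,0,-1,1],[0,0,0,0,0,-1,1],[0,0,0,0,0,-1,1],[0,0,0,0,0,-1,1],[0,0,0,0,0,-1,1],[0,0,0,0,0,-1,1],[0,0,0,0,0,-1,1],[0,0,0,0,0,-1,1],[0,0,0,0,0,-0.77,1]]]'
python3 -c "
from h import *; from cell import arm
s=arm.observe(); goto(s,(44,22,320)); print(s['joints'].round(2))"
```

```text
clock: 2.02
position: [0.1927, -0.5943, 0.3714]
ee_rot: [-1.928, -2.479, -0.001]
force: [0.3, 0.1, 0.0]
width: 0.008
clock 2.02 feeder pos [-389.8 -317.7  371.4] shift(tool,units) [ 8.44 10.88  1.29] in target axes [ 8.49 10.84  1.28] turn units [-0.   -0.01  0.05] F [0.3 0.1 0. ] w 0.008
[ 1.33  0.38 -0.24  1.28  0.09  1.49  1.35]
```

```bash

python3 -m pendant '[[[0.3,0.4,0,0,0,0,1],[0.5,0.65,0,0,0,0,1],[0.5,0.65,0,0,0,0,1],[0.5,0.65,0,0,0,0,1],[0.5,0.65,0,0,0,0,1],[0.5,0.65,0,0,0,0,1],[0.5,0.65,0,0,0,0,1],[0.5,0.65,0,0,0,0,1],[0.5,0.65,0,0,0,0,1],[0.5,0.65,0,0,0,0,1],[0.5,0.65,0,0,0,0,1],[0.5,0.65,0,0,0,0,1],[0.5,0.65,0,0,0,0,1],[0.5,0.65,0,0,0,0,1],[0.5,0.65,0,0,0,0,1],[0.5,0.65,0,0,0,0,1],[0.5,0.6,0,0,0,0,1],[0.1,0.1,0,0,0,0,1],[0,0,0,0,0,0,1],[0,0,0,0,0,0,1]]]'
python3 -c "
from h import *; from cell import arm
s=arm.observe(); goto(s,(44,22,246)); print(s['joints'].round(2))"
```

```text
clock: 3.68
position: [0.5323, -0.1639, 0.3715]
ee_rot: [-1.933, -2.476, 0.001]
force: [-0.3, -0.7, 0.2]
width: 0.002
clock 3.68 feeder pos [ 43.8  17.7 371.5] shift(tool,units) [0.11 0.01 3.14] in target axes [0.11 0.01 3.14] turn units [-0.01  0.    0.01] F [-0.3 -0.7  0.2] w 0.002
[ 0.59  0.29 -0.52  1.44  0.14  1.46  0.31]
```

Next I lower beside the bar and check with pictures.

```bash

python3 -m pendant '[[[0,0,0.6,0,0,0,1],[0,0,0.7,0,0,0,1],[0,0,0.7,0,0,0,1],[0,0,0.6,0,0,0,1],[0,0,0.4,0,0,0,1],[0,0,0.15,0,0,0,1],[0,0,0,0,0,0,1]]]'
python3 -c "
from h import *; from cell import arm
s=arm.observe(); goto(s,(44,103.5,246))
a=arm.get_image('scene');crop(a,235,85,395,215,5,'pics/d1.png')
a=arm.get_image('top');crop(a,320,190,480,310,5,'pics/d2.png')
"
```

```text
clock: 4.27
position: [0.5311, -0.1651, 0.2447]
ee_rot: [-1.936, -2.472, 0.003]
force: [-0.0, -0.3, 0.2]
width: 0.006
clock 4.27 feeder pos [ 42.3  16.8 244.7] shift(tool,units) [ 2.17  0.04 -0.03] in target axes [ 2.17  0.04 -0.03] turn units [-0.03 -0.01 -0.03] F [-0.  -0.3  0.2] w 0.006
```

View pics/d1.png

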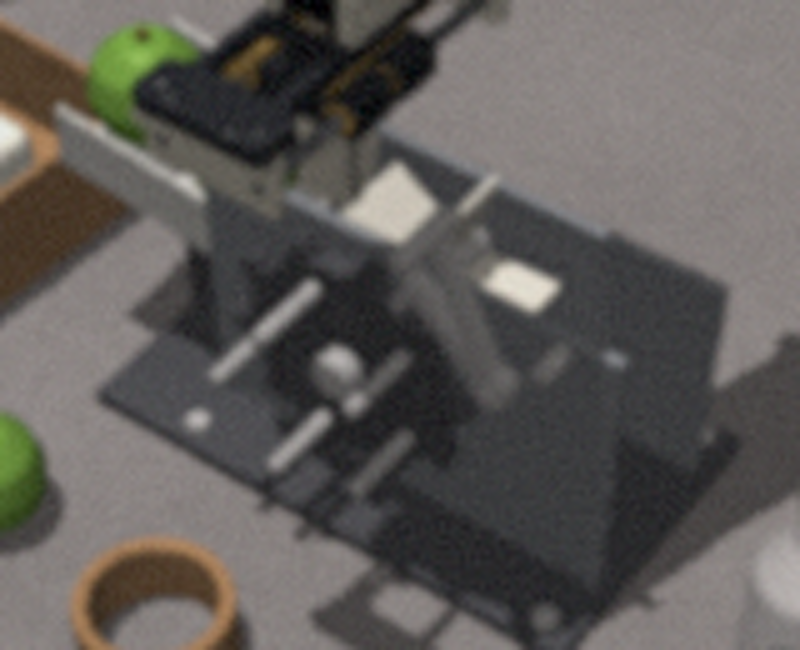

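View pics/d2.png

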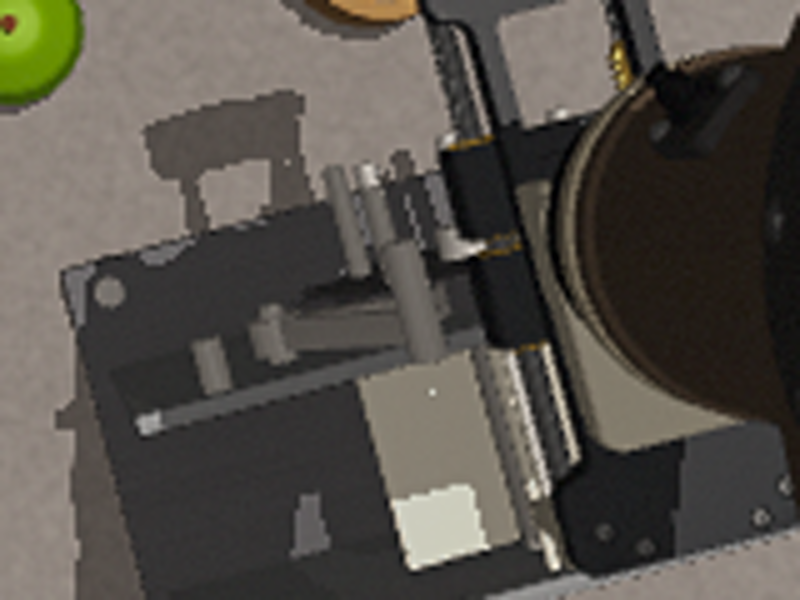

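```bash
python3 -c "
from h import *; d=load('scene0.npz')
for f in [(42,17,223),(23,17,223),(61,17,223),(42,54,233),(42,26,223)]:
    print(f,(proj(d,tow(np.array(f)/1000))-[235,85])*5)"
```

```text
(42, 17, 223) [334.93258222 247.02336304]
(23, 17, 223) [358.15465102 225.95631598]
(61, 17, 223) [311.26149457 268.49775973]
(42, 54, 233) [394.98313308 263.06422669]
(42, 26, 223) [349.39863405 254.51235553]
```

```bash
python3 -c "
from h import *; from cell import arm
a=arm.get_image('scene');crop(a,275,95,345,150,11,'pics/d3.png')
for u,v in [(300,128),(302,125),(302,130),(302,133),(299,120),(305,120),(308,122),(296,122),(290,120),(310,115),(305,124)]:
    print(u,v,(tof(world(a,u,v))*1000).round(0))
"
```

```text
300 128 [ -2. -25. 190.]
302 125 [-109. -104.   82.]
302 130 [  1. -15. 190.]
302 133 [ -1. -17. 177.]
299 120 [ 59.  23. 284.]
305 120 [ 44.  29. 277.]
308 122 [-107.  -79.  108.]
296 122 [ -83. -105.  112.]
290 120 [129.  56. 350.]
310 115 [-110.  -73.  136.]
305 124 [ 46.  31. 267.]
```

View pics/d3.png

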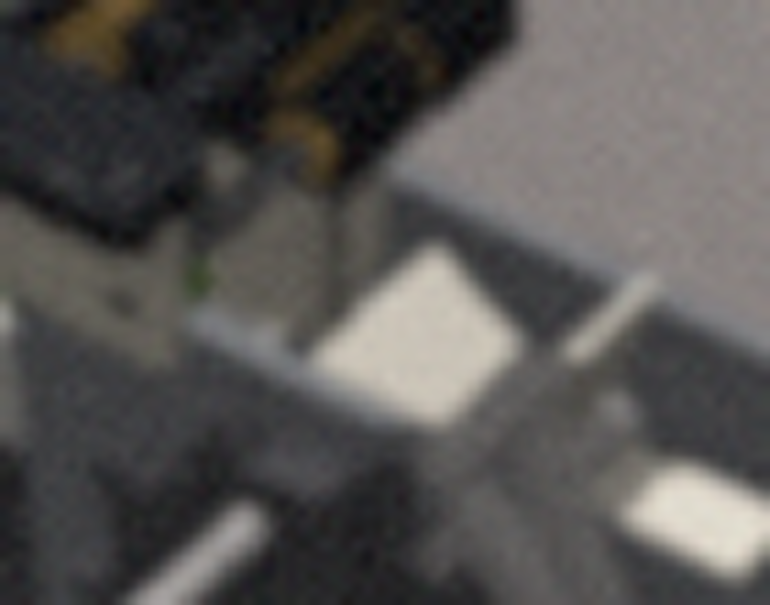

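```bash
python3 -c "
from h import *; from cell import arm
for n in('scene','top'):
    a=arm.get_image(n); C=tof(cloud(a))*1000
    p=C[(C[:,0]>-30)&(C[:,0]<120)&(C[:,1]>-20)&(C[:,1]<45)&(C[:,2]>195)]
    print(n,len(p)); p=p[np.argsort(p[:,2])]; print(p[:25].round(0).tolist())
print(arm.observe())
"
```

```text
scene 2835
[[7.0, 44.0, 195.0], [11.0, 44.0, 196.0], [9.0, 42.0, 196.0], [13.0, 42.0, 196.0], [6.0, 43.0, 198.0], [40.0, 29.0, 261.0], [46.0, 30.0, 263.0], [44.0, 29.0, 264.0], [39.0, 31.0, 265.0], [49.0, 30.0, 265.0], [32.0, 29.0, 266.0], [42.0, 30.0, 267.0], [39.0, 29.0, 267.0], [44.0, 29.0, 268.0], [48.0, 29.0, 268.0], [53.0, 30.0, 268.0], [43.0, 28.0, 269.0], [33.0, 30.0, 270.0], [40.0, 32.0, 270.0], [39.0, 31.0, 271.0], [54.0, 30.0, 272.0], [41.0, 30.0, 273.0], [50.0, 31.0, 273.0], [44.0, 29.0, 274.0], [48.0, 29.0, 274.0]]
top 11222
[[40.0, 30.0, 297.0], [42.0, 30.0, 299.0], [40.0, 30.0, 303.0], [75.0, 21.0, 323.0], [75.0, 15.0, 326.0], [75.0, 9.0, 326.0], [75.0, 22.0, 333.0], [75.0, 17.0, 335.0], [75.0, 11.0, 335.0], [75.0, 4.0, 336.0], [101.0, -5.0, 339.0], [77.0, 41.0, 340.0], [75.0, 23.0, 341.0], [107.0, -4.0, 341.0], [96.0, -4.0, 342.0], [-19.0, 42.0, 342.0], [10.0, 43.0, 342.0], [95.0, -4.0, 342.0], [109.0, -4.0, 342.0], [43.0, 43.0, 342.0], [86.0, 42.0, 342.0], [110.0, 44.0, 342.0], [102.0, 43.0, 342.0], [102.0, -4.0, 342.0], [94.0, -5.0, 342.0]]
{'clock': 4.5167, 'joints': array([ 0.59144174,  0.34883666, -0.5214172 ,  1.65676498,  0.1855111 ,
        1.18323073,  0.27005867]), 'dq': array([-0.0050207 ,  0.00054801, -0.0026699 ,  0.00688752,  0.00066751,
       -0.00431097, -0.00165809]), 'joint_efforts': array([ 1.94398728e-01, -5.62139583e+01, -5.31762689e+00, -3.14858079e+01,
       -3.31033347e-02,  6.83361129e-02,  8.47954099e-03]), 'position': array([ 0.53329743, -0.1637927 ,  0.24728019]), 'ee_rot': array([1.93321221e+00, 2.47368793e+00, 1.12564706e-03]), 'force': array([-0.41573601,  0.31437955,  0.30579337]), 'ft_torque': array([-0.08361936, -0.10337219,  0.00783538]), 'width': 0.0034930446977698977}
```

```bash
python3 -c "
from h import *; from cell import arm
a=arm.get_image('scene');crop(a,230,20,390,150,5,'pics/d4.png')
np.savez('scene1.npz',**a)
C=tof(cloud(a))*1000
p=C[(C[:,0]>-80)&(C[:,0]<160)&(C[:,1]>-40)&(C[:,1]<90)&(C[:,2]>250)]
for z in range(250,400,10):
    q=p[(p[:,2]>=z)&(p[:,2]<z+10)]
    if len(q): print(z,len(q),q.min(0).round(0),q.max(0).round(0))
"
```

```text
260 11 [ 32.  28. 264.] [ 53.  32. 269.]
270 40 [ 29.  10. 270.] [ 62.  32. 280.]
280 50 [ 25.   9. 280.] [ 62.  32. 290.]
290 42 [ 27.  16. 290.] [ 63.  32. 299.]
300 22 [ 32.  16. 300.] [ 64.  33. 310.]
310 3 [ 57.  31. 311.] [ 63.  32. 313.]
320 38 [-37. -17. 325.] [131.  56. 330.]
330 213 [-42. -17. 330.] [133.  57. 340.]
340 340 [-40. -16. 340.] [132.  58. 350.]
350 311 [-48. -17. 350.] [138.  58. 360.]
360 674 [-51. -17. 360.] [140.  58. 370.]
370 420 [-50. -15. 370.] [139.  56. 380.]
380 135 [ -6.  -2. 380.] [ 62.  47. 390.]
390 151 [ -6.  -3. 390.] [ 62.  47. 400.]
```

View pics/d4.png

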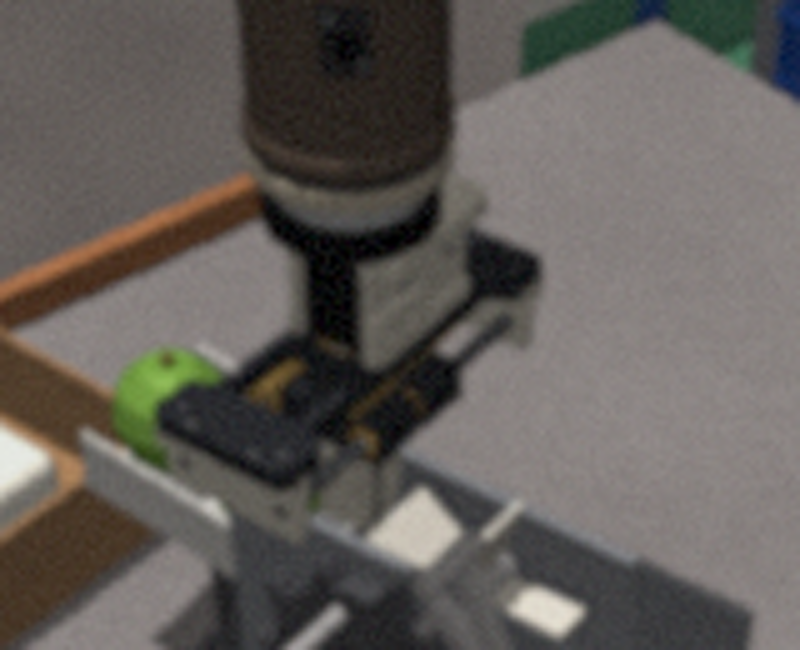

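The camera shows the fingertip bottom at about z 262 and the gripper body at about z 325. Both are some 35 mm higher than the reported pose implies. I'll go 34 mm lower, which is clear of everything under either reading, and look again.

```bash

python3 -m pendant '[[[0,0,0.3,0,0,0,1],[0,0,0.3,0,0,0,1],[0,0,0.25,0,0,0,1],[0,0,0,0,0,0,1],[0,0,0,0,0,0,1]]]'
cat >> h.py <<'E'
def tip(a,lo=150,box=(15,75,-20,130),top=400):
    C=tof(cloud(a))*1000
    p=C[(C[:,0]>box[0])&(C[:,0]<box[1])&(C[:,1]>box[2])&(C[:,1]<box[3])&(C[:,2]>lo)&(C[:,2]<top)]
    for z in range(lo,330,10):
        q=p[(p[:,2]>=z)&(p[:,2]<z+10)]
        if len(q): print(z,len(q),q.min(0).round(0),q.max(0).round(0))
E
python3 -c "
from h import *; from cell import arm
s=arm.observe(); goto(s,(44,103.5,246))
a=arm.get_image('scene');crop(a,275,85,355,150,10,'pics/d5.png'); tip(a,190,(22,75,-20,45))
"
```

```text
clock: 4.98
position: [0.5325, -0.1634, 0.2119]
ee_rot: [-1.933, -2.475, 0.0]
force: [0.1, -0.2, 0.3]
width: 0.004
clock 4.98 feeder pos [ 44.1  18.2 211.9] shift(tool,units) [ 2.13 -0.   -0.85] in target axes [ 2.13 -0.   -0.85] turn units [-0.01 -0.    0.  ] F [ 0.1 -0.2  0.3] w 0.004
220 4 [ 38.  28. 226.] [ 48.  31. 230.]
230 23 [ 26.  16. 231.] [ 59.  32. 240.]
240 46 [ 26.  10. 240.] [ 62.  33. 250.]
250 43 [ 25.  14. 250.] [ 62.  32. 260.]
260 19 [ 37.  15. 260.] [ 62.  33. 269.]
270 8 [ 54.  16. 270.] [ 62.  33. 277.]
280 5 [ 72.  22. 287.] [ 74.  28. 290.]
290 19 [ 71.  -5. 291.] [ 75.  34. 300.]
300 32 [ 71.  -5. 300.] [ 75.  43. 310.]
310 103 [ 22.   1. 310.] [ 74.  45. 320.]
320 44 [ 23.   1. 320.] [ 73.  45. 330.]
```

View pics/d5.png

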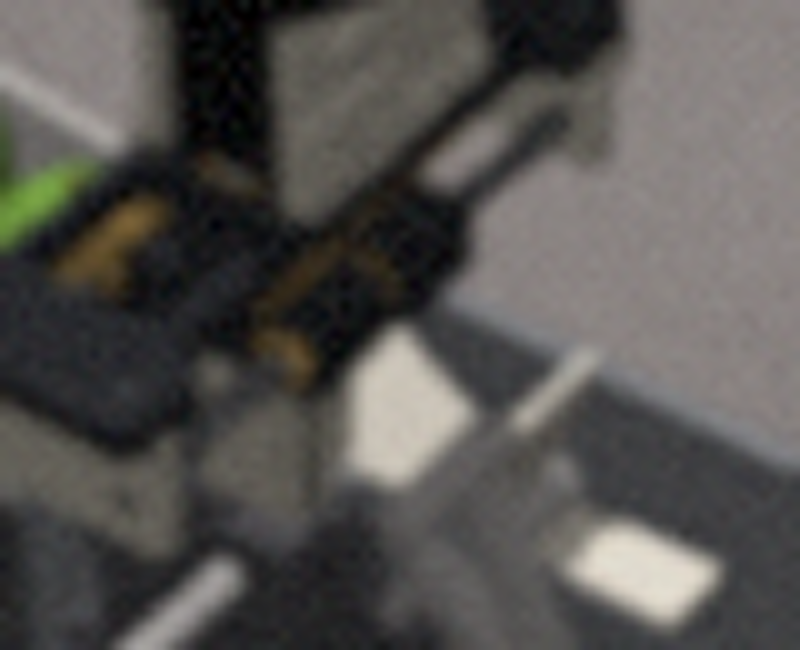

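```bash

python3 -m pendant '[[[0,0,0.15,0,0,0,1],[0.1,0,0,0,0,0,1],[0.15,0,0,0,0,0,1],[0.15,0,0,0,0,0,1],[0.15,0,0,0,0,0,1],[0.15,0,0,0,0,0,1],[0.15,0,0,0,0,0,1],[0.15,0,0,0,0,0,1],[0,0,0,0,0,0,1]]]'
python3 -c "
from h import *; from cell import arm
s=arm.observe(); goto(s,(44,100,207))
a=arm.get_image('scene');crop(a,275,85,355,150,10,'pics/d6.png'); 
a=arm.get_image('top'); crop(a,320,190,480,310,5,'pics/d7.png');report('top',a)
"
```

```text
clock: 5.78
position: [0.5227, -0.1228, 0.2061]
ee_rot: [-1.931, -2.477, -0.001]
force: [-0.4, 0.4, 1.0]
width: 0.001
clock 5.78 feeder pos [ 44.5  59.9 206.1] shift(tool,units) [ 1.   -0.01 -0.02] in target axes [ 1.   -0.01 -0.02] turn units [ 0.   -0.01  0.03] F [-0.4  0.4  1. ] w 0.001
top bar 7 [ 13.   84.3 244. ] [  0.   83.5 240.9] [ 39.7  85.4 246.9]
```

View pics/d6.png

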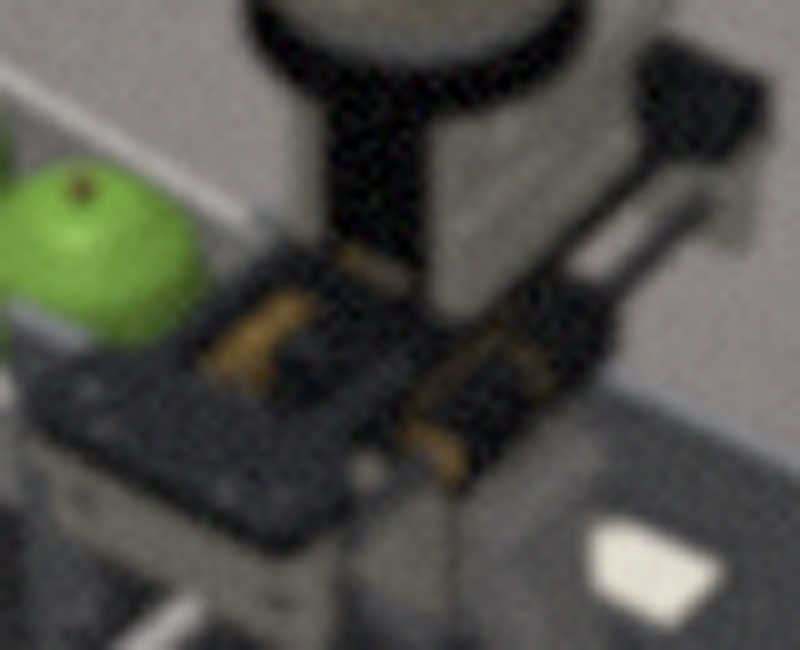

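View pics/d7.png

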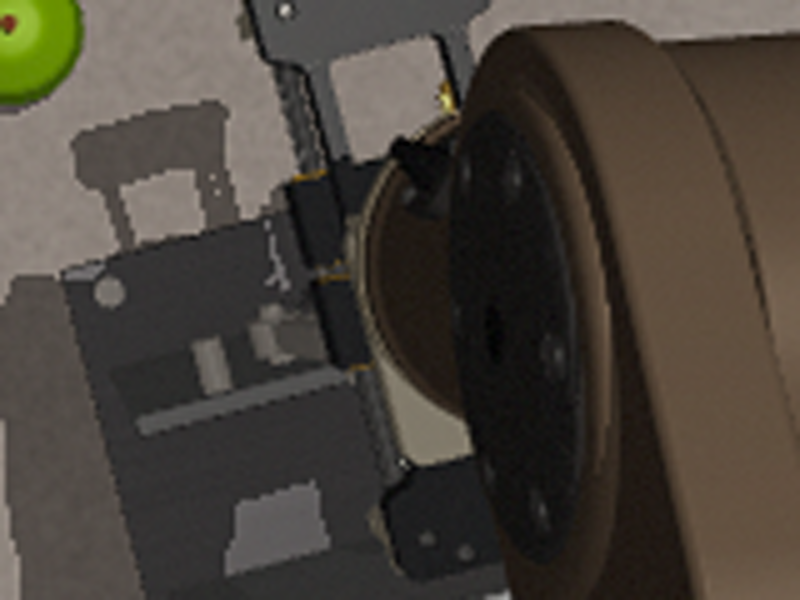

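```bash

python3 -m pendant '[[[0.1,0,0,0,0,0,1],[0.15,0,0,0,0,0,1],[0.15,0,0,0,0,0,1],[0.15,0,0,0,0,0,1],[0.15,0,0,0,0,0,1],[0.15,0,0,0,0,0,1],[0.15,0,0,0,0,0,1],[0.1,0,0,0,0,0,1],[0,0,0,0,0,0,1],[0,0,0,0,0,0,1],[0,0,0,0,0,0,1],[0,0,0,0,0,0,1]]]'
python3 -c "
from h import *; from cell import arm
s=arm.observe(); goto(s,(44,22,330))
a=arm.get_image('scene');crop(a,275,85,355,150,10,'pics/d8.png'); 
"
```

```text
clock: 6.88
position: [0.5124, -0.0824, 0.2059]
ee_rot: [1.935, 2.475, -0.0]
force: [-0.3, -0.7, 0.5]
width: 0.005
clock 6.88 feeder pos [ 44.2 101.7 205.9] shift(tool,units) [-1.99 -0.   -3.1 ] in target axes [-1.99 -0.01 -3.1 ] turn units [ 0.    0.   -0.01] F [-0.3 -0.7  0.5] w 0.005
```

View pics/d8.png

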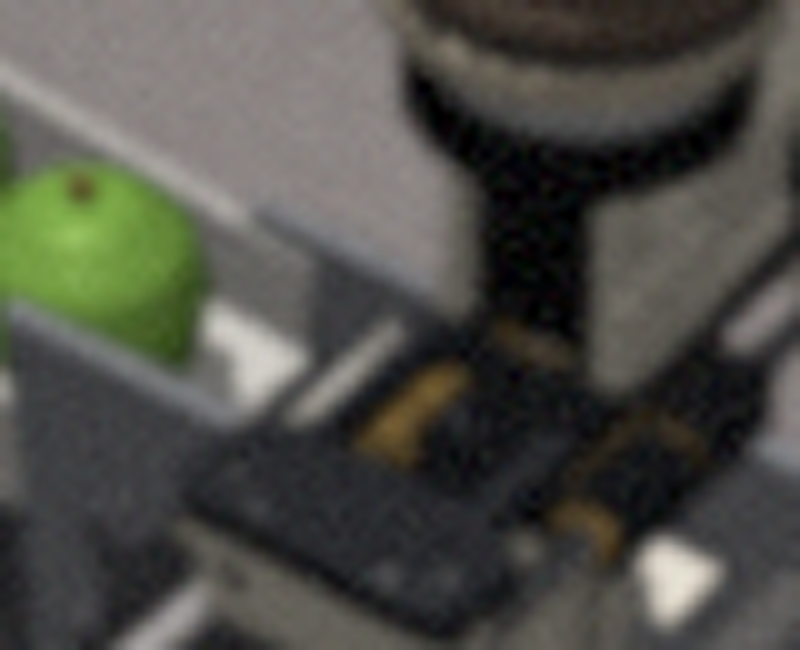

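```bash

python3 -m pendant '[[[-0.3,0,0,0,0,0,1],[-0.3,0,-0.6,0,0,0,1],[-0.7,0,-0.7,0,0,0,1],[-0.7,0,-0.5,0,0,0,1],[-0.7,0,0,0,0,0,1],[-0.7,0,0,0,0,0,1],[-0.7,0,0,0,0,0,1],[0,0,0,0,0,0,1]]]'
python3 -c "
from h import *; from cell import arm
s=arm.observe(); goto(s,(46,-42,140))
a=arm.get_image('scene');crop(a,235,85,395,215,5,'pics/e1.png'); report('scene',a); tip(a,190,(15,75,-70,10))
a=arm.get_image('top'); crop(a,320,190,480,310,5,'pics/e2.png');report('top',a)
"
```

```text
clock: 7.6
position: [0.5515, -0.2496, 0.2769]
ee_rot: [1.944, 2.467, -0.005]
force: [-0.7, -0.8, -0.4]
width: 0.008
clock 7.6 feeder pos [ 41.7 -70.  276.9] shift(tool,units) [0.71 0.11 3.42] in target axes [0.7  0.11 3.42] turn units [-0.02  0.03 -0.1 ] F [-0.7 -0.8 -0.4] w 0.008
scene bar 102 [ 21.7 143.2 232.6] [ -5.2 134.6 224. ] [ 41.8 148.4 236.8]
  peg 0 50 med dev deg 1.4 [ 45.5 -15.9 161.3]
  peg 1 52 med dev deg -3.6 [ 45.4  42.6 144.4]
  peg 2 43 med dev deg -6.1 [46.8 45.  84.1]
  peg 3 46 med dev deg -4.9 [ 46.3 -11.4  62.5]
  peg 4 38 med dev deg 1.2 [ 50.8 -49.7 110.4]
290 14 [ 33. -60. 291.] [ 49. -55. 299.]
300 37 [ 24. -66. 300.] [ 58. -55. 310.]
310 47 [ 21. -70. 310.] [ 60. -56. 319.]
320 53 [ 23. -67. 320.] [ 60. -55. 330.]
top bar 198 [ 20.3 141.  233.9] [ -1.3 131.8 222.4] [ 42.2 148.  239.7]
  peg 0 103 med dev deg -0.2 [ 46.  -17.5 162. ]
  peg 1 96 med dev deg -5.5 [ 45.9  41.1 145.6]
  peg 2 81 med dev deg -6.0 [46.  43.4 84.7]
  peg 3 71 med dev deg -1.7 [ 48.1 -13.6  63.6]
  peg 4 87 med dev deg 1.9 [ 45.9 -51.3 111.6]
```

View pics/e1.png

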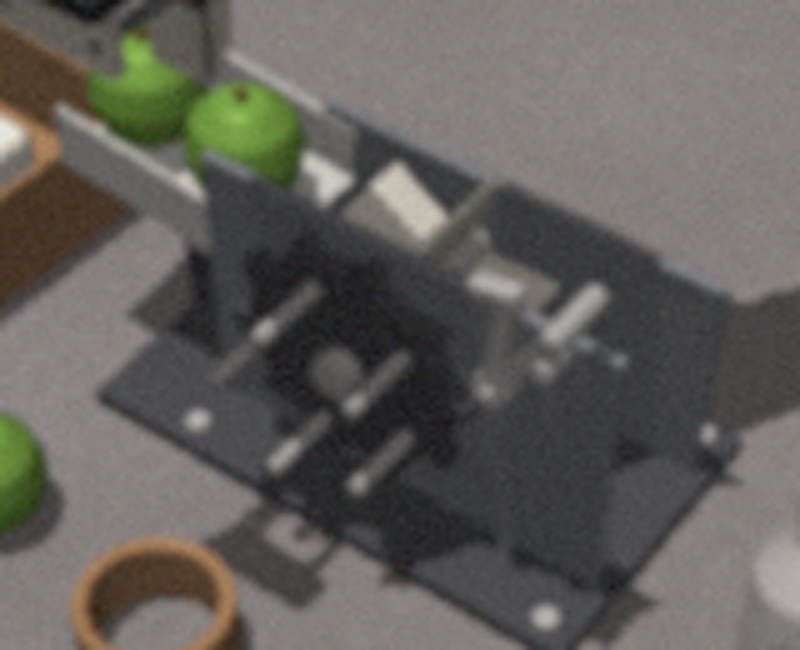

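View pics/e2.png

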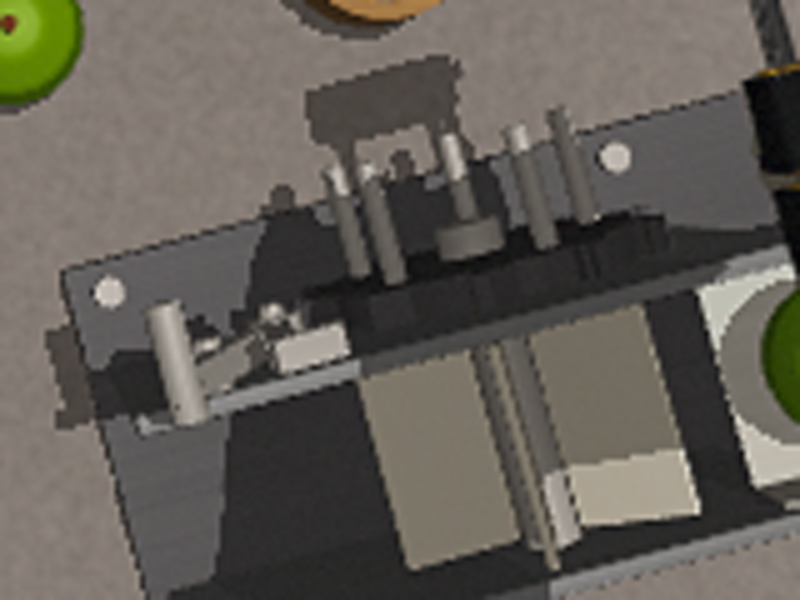

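```bash

python3 -m pendant '[[[0.3,0,0.3,0,0,0,1],[0.35,0,0.6,0,0,0,1],[0,0,0.6,0,0,0,1],[0,0,0.5,0,0,0,1],[0,0,0.2,0,0,0,1],[0,0,0,0,0,0,1],[0,0,0,0,0,0,1]]]'
python3 -c "
from h import *; from cell import arm
s=arm.observe(); goto(s,(46,-44,135))
a=arm.get_image('scene'); tip(a,175,(19,75,-70,10))
"
```

```text
clock: 8.28
position: [0.5459, -0.2155, 0.1905]
ee_rot: [1.933, 2.476, 0.0]
force: [0.1, -0.7, -1.1]
width: 0.006
clock 8.28 feeder pos [ 44.5 -35.7 190.5] shift(tool,units) [-0.21  0.04  1.39] in target axes [-0.21  0.04  1.39] turn units [ 0.   -0.    0.01] F [ 0.1 -0.7 -1.1] w 0.006
175 2 [ 19. -28. 179.] [ 20.  -1. 180.]
205 14 [ 27. -25. 207.] [ 52. -22. 214.]
215 39 [ 26. -43. 215.] [ 62. -21. 225.]
225 47 [ 28. -46. 225.] [ 62. -21. 235.]
235 34 [ 25. -36. 235.] [ 63. -22. 245.]
245 16 [ 52. -44. 245.] [ 63. -22. 254.]
255 1 [ 61. -22. 256.] [ 61. -22. 256.]
265 12 [ 26. -64. 266.] [ 74.  -0. 275.]
275 78 [ 21. -57. 276.] [ 75.   5. 285.]
285 186 [ 19. -55. 285.] [ 75.   4. 295.]
295 81 [ 20. -54. 295.] [ 75.   4. 305.]
305 158 [ 20. -58. 305.] [ 75.  -7. 315.]
315 104 [ 19. -57. 315.] [ 66.  -6. 325.]
325 90 [ 20. -57. 325.] [ 62.  -6. 335.]
```

```bash

python3 -m pendant '[[[-0.22,0.04,0,0,0,0,1],[0,0,0.4,0,0,0,1],[0,0,0.4,0,0,0,1],[0,0,0.4,0,0,0,1],[0,0,0.18,0,0,0,1],[0,0,0,0,0,0,1],[0,0,0,0,0,0,1]]]'
python3 -c "
from h import *; from cell import arm
s=arm.observe(); goto(s,(46,-44,135))
a=arm.get_image('scene');crop(a,235,85,395,215,5,'pics/f1.png');  tip(a,130,(25,75,-70,10))
"
```

```text
clock: 8.92
position: [0.5499, -0.2244, 0.1354]
ee_rot: [1.934, 2.475, 0.0]
force: [0.4, -0.1, 0.3]
width: 0.002
clock 8.92 feeder pos [ 46.3 -45.2 135.4] shift(tool,units) [ 0.03 -0.01  0.01] in target axes [ 0.03 -0.01  0.01] turn units [ 0.01  0.   -0.  ] F [ 0.4 -0.1  0.3] w 0.002
140 1 [ 41. -33. 149.] [ 41. -33. 149.]
150 25 [ 26. -35. 150.] [ 67. -12. 160.]
160 76 [ 26. -54. 160.] [ 70. -12. 170.]
170 47 [ 25. -51. 170.] [ 64. -30. 180.]
180 23 [ 26. -52. 180.] [ 63. -29. 190.]
190 12 [ 56. -52. 191.] [ 65. -30. 198.]
210 10 [ 54. -64. 213.] [ 75.  -8. 220.]
220 51 [ 26. -65. 220.] [ 75.  -5. 229.]
230 144 [ 26. -65. 230.] [ 75.  -5. 240.]
240 66 [ 27. -62. 240.] [ 75.  -6. 250.]
250 135 [ 25. -69. 250.] [ 75. -16. 260.]
260 78 [ 28. -65. 260.] [ 63. -15. 270.]
270 79 [ 25. -65. 270.] [ 64. -14. 280.]
280 88 [ 25. -65. 280.] [ 63. -16. 290.]
290 33 [ 48. -64. 290.] [ 63. -19. 299.]
300 30 [ 26. -25. 300.] [ 65.  -6. 310.]
310 56 [ 25. -68. 310.] [ 75.  -5. 320.]
320 117 [ 27. -70. 320.] [ 75.  -5. 330.]
```

View pics/f1.png

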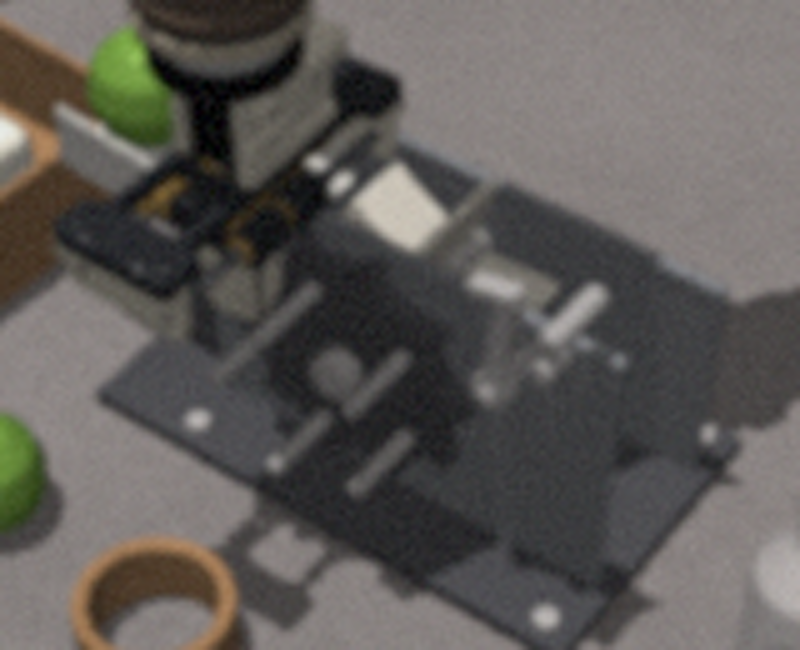

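```bash

python3 -m pendant '[[[0.1,0,0,0,0,0,1],[0.1,0,0,0,0,0,1],[0.1,0,0,0,0,0,1],[0.1,0,0,0,0,0,1],[0.1,0,0,0,0,0,1],[0.1,0,0,0,0,0,1],[0.1,0,0,0,0,0,1],[0.1,0,0,0,0,0,1],[0.07,0,0,0,0,0,1],[0.04,0,0,0,0,0,1],[0.02,0,0,0,0,0,1],[0,0,0,0,0,0,1],[0,0,0,0,0,0,1]]]'
cat >> h.py <<'E'
def pegs(a):
    "wheel angle from pegs mod 72 (visible ones); subtract 3.5 mm z bias for top view"
    C=tof(cloud(a))*1000; p=C[(C[:,0]>30)&(C[:,0]<66)]; r=np.hypot(p[:,1],p[:,2]-110); p=p[(r>43)&(r<61)&(p[:,2]>40)]
    an=np.degrees(np.arctan2(p[:,1],p[:,2]-110))
    h,e=np.histogram(an,bins=np.arange(-180,181,4)); print([(int(e[i]+2),int(h[i])) for i in range(len(h)) if h[i]>3])
E
python3 -c "
from h import *; from cell import arm
s=arm.observe(); goto(s,(46,-44,135))
a=arm.get_image('scene');crop(a,235,85,395,215,5,'pics/f2.png');  pegs(a)
a=arm.get_image('top');crop(a,320,190,480,310,5,'pics/f3.png');  pegs(a)
"
```

```text
clock: 10.05
position: [0.5402, -0.1877, 0.1346]
ee_rot: [-1.934, -2.475, -0.0]
force: [-0.3, -0.1, -0.2]
width: 0.009
clock 10.05 feeder pos [ 45.8  -7.3 134.6] shift(tool,units) [-0.92  0.01 -0.01] in target axes [-0.92  0.01 -0.01] turn units [-0.   -0.01  0.  ] F [-0.3 -0.1 -0.2] w 0.009
[(-138, 6), (-134, 11), (-130, 17), (-126, 6), (2, 4), (6, 23), (10, 13), (14, 20), (18, 9), (78, 10), (82, 29), (86, 9), (150, 16), (154, 18)]
[(78, 28), (82, 49), (150, 20), (154, 32), (158, 13), (162, 5)]
```

View pics/f2.png

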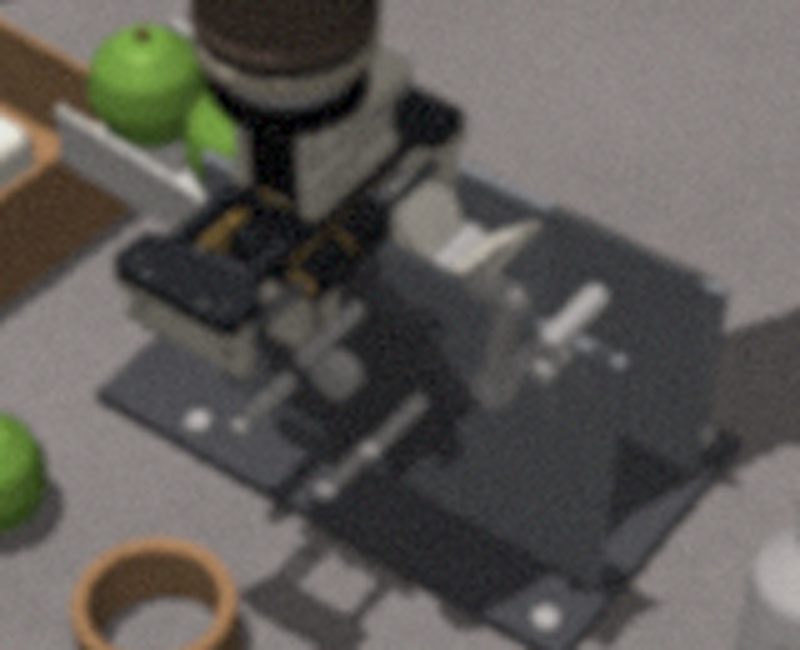

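```bash
cat >> h.py <<'E'
def wheel(a,th0,zb=3.5,yb=0):
    C=tof(cloud(a))*1000; p=C[(C[:,0]>26)&(C[:,0]<66)]
    for k in range(5):
        A=np.radians(-18+72*k)+th0; c=np.array([52*np.sin(A),110+52*np.cos(A)])
        q=p[(np.hypot(p[:,1]-c[0],p[:,2]-c[1])<10)]
        if len(q)>15:
            m=(q[:,1:].min(0)+q[:,1:].max(0))/2; m=q[:,1:].mean(0)
            ang=np.arctan2(m[0]-yb,m[1]-zb-110)-np.radians(-18+72*k)
            print(k,len(q),m.round(1),"theta",round(float((ang+np.pi)%(2*np.pi)-np.pi),3))
E
python3 -c "
from h import *; from cell import arm
print('t0');wheel(load('top0.npz'),-.03); print('s0');wheel(load('scene0.npz'),-.03,2.6,1.3)
print('top');wheel(arm.get_image('top'),.48); print('scene');wheel(arm.get_image('scene'),.48,2.6,1.3)
"
```

```text
t0
0 102 [-17.5 162.1] theta -0.031
1 77 [ 41.3 145.5] theta -0.031
2 81 [43.4 84.4] theta -0.039
3 71 [-13.7  63.2] theta -0.048
4 88 [-51.2 111.6] theta -0.036
s0
0 49 [-16.2 161.1] theta -0.032
1 52 [ 42.8 144.7] theta -0.029
2 45 [44.7 83.6] theta -0.039
3 44 [-11.6  62.2] theta -0.063
4 36 [-49.8 110.4] theta -0.043
top
1 90 [ 51.8 118.9] theta 0.524
2 79 [21.3 65.9] theta 0.522
scene
0 75 [  9.8 164.3] theta 0.478
1 53 [ 53.6 117.7] theta 0.531
2 39 [23.3 64.4] theta 0.514
3 46 [-36.7  78. ] theta 0.518
```

```bash

python3 -m pendant '[[[0.05,0,0,0,0,0,1],[0.04,0,0,0,0,0,1],[0.02,0,0,0,0,0,1],[0,0,0,0,0,0,1],[0,0,0,0,0,0,1],[0,0,0,0,0,0,1]]]'
python3 -c "
from h import *; from cell import arm
s=arm.observe(); goto(s,(46,-44,135))
print('top');wheel(arm.get_image('top'),.6); print('scene');wheel(arm.get_image('scene'),.6,2.6,1.3)
"
```

```text
clock: 10.75
position: [0.5394, -0.1835, 0.1348]
ee_rot: [-1.934, -2.476, -0.0]
force: [-0.2, -0.3, 0.2]
width: 0.009
clock 10.75 feeder pos [ 45.9  -3.  134.8] shift(tool,units) [-1.03  0.   -0.01] in target axes [-1.03  0.   -0.01] turn units [ 0. -0.  0.] F [-0.2 -0.3  0.2] w 0.009
top
1 88 [ 52.1 114.4] theta 0.61
2 79 [17.4 64.3] theta 0.603
scene
0 68 [ 15.1 162.7] theta 0.582
1 49 [ 54.2 113.6] theta 0.609
2 41 [18.9 64.3] theta 0.593
3 46 [-39.   81.4] theta 0.598
```

```bash

python3 -m pendant '[[[-0.2,0,0,0,0,0,1],[0,0,-0.4,0,0,0,1],[0,0,-0.6,0,0,0,1],[0,0,-0.8,0,0,0,1],[0,0,-0.8,0,0,0,1],[0,0,-0.8,0,0,0,1],[0,0,-0.6,0,0,0,1],[0.5,0,0,0,0,0,1],[0.6,0,0,0,0,0,1],[0.6,0,0,0,0,0,1],[0.6,0,0,0,0,0,1],[0.6,0,0,0,0,0,1],[0.6,0,0,0,0,0,1],[0.6,0,0,0,0,0,1],[0.4,0,0,0,0,0,1],[0,0,0,0,0,0,1],[0,0,0,0,0,0,1]]]'
python3 -c "
from h import *; from cell import arm
s=arm.observe(); goto(s,(44,172,204))
a=arm.get_image('top');report('top',a);wheel(a,.6);a=arm.get_image('scene'); wheel(a,.6,2.6,1.3)
"
```

```text
clock: 12.27
position: [0.4978, -0.0165, 0.295]
ee_rot: [1.932, 2.477, 0.0]
force: [0.0, -0.5, -0.0]
width: 0.009
clock 12.27 feeder pos [ 46.  169.1 295. ] shift(tool,units) [ 0.07 -0.05  2.28] in target axes [ 0.07 -0.05  2.28] turn units [0.01 0.01 0.02] F [ 0.  -0.5 -0. ] w 0.009
top bar 0   
0 55 [ 17.  162.3] theta 0.619
1 51 [ 54.1 113.4] theta 0.614
2 42 [18.4 63.8] theta 0.605
3 44 [-39.1  81.3] theta 0.597
4 50 [-40.5 142. ] theta 0.613
```

```bash

python3 -m pendant '[[[0.07,0,0.4,0,0,0,1],[0,0,0.6,0,0,0,1],[0,0,0.6,0,0,0,1],[0,0,0.45,0,0,0,1],[0,0,0.2,0,0,0,1],[0,0,0,0,0,0,1],[0,0,0,0,0,0,1]]]'
python3 -c "
from h import *; from cell import arm
s=arm.observe(); goto(s,(44,172,204))
a=arm.get_image('scene');crop(a,275,85,395,175,6.5,'pics/g1.png'); tip(a,190,(22,75,120,230)); 
"
```

```text
clock: 12.95
position: [0.4974, -0.0146, 0.2051]
ee_rot: [-1.935, -2.475, -0.0]
force: [-0.1, -0.7, 1.1]
width: 0.007
clock 12.95 feeder pos [ 46.  171.  205.1] shift(tool,units) [ 0.02 -0.05  0.03] in target axes [ 0.02 -0.05  0.03] turn units [-0.   -0.   -0.01] F [-0.1 -0.7  1.1] w 0.007
210 1 [ 43. 182. 219.] [ 43. 182. 219.]
220 11 [ 34. 182. 221.] [ 54. 185. 229.]
230 25 [ 32. 177. 230.] [ 63. 185. 239.]
240 18 [ 36. 181. 240.] [ 62. 185. 250.]
250 7 [ 45. 183. 251.] [ 63. 184. 253.]
280 9 [ 30. 148. 283.] [ 74. 209. 289.]
290 55 [ 22. 151. 290.] [ 75. 210. 300.]
300 208 [ 22. 153. 300.] [ 75. 210. 310.]
310 53 [ 24. 154. 310.] [ 75. 209. 320.]
320 183 [ 23. 147. 320.] [ 75. 200. 330.]
```

View pics/g1.png

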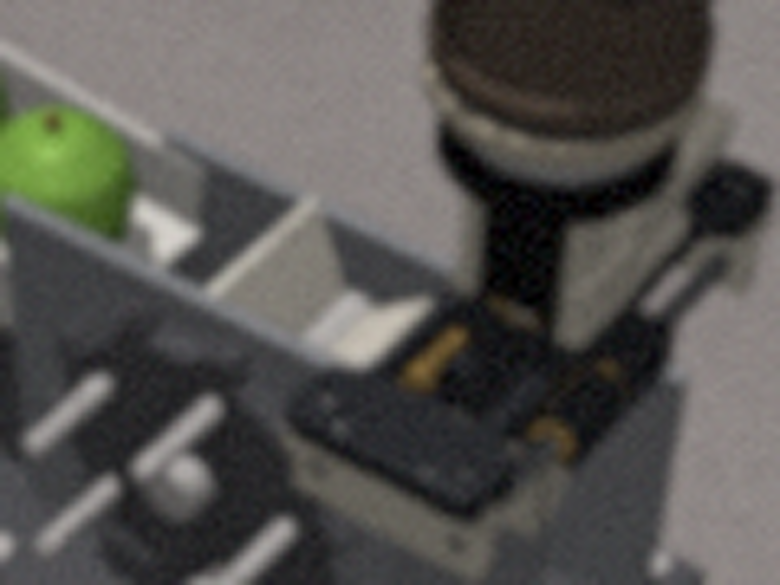

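```bash

python3 -m pendant '[[[-0.1,0.05,0,0,0,0,1],[-0.15,0,0,0,0,0,1],[-0.15,0,0,0,0,0,1],[-0.15,0,0,0,0,0,1],[-0.15,0,0,0,0,0,1],[-0.15,0,0,0,0,0,1],[-0.15,0,0,0,0,0,1],[-0.15,0,0,0,0,0,1],[-0.15,0,0,0,0,0,1],[-0.15,0,0,0,0,0,1],[-0.15,0,0,0,0,0,1],[-0.15,0,0,0,0,0,1],[-0.12,0,0,0,0,0,1],[-0.12,0,0,0,0,0,1],[-0.12,0,0,0,0,0,1],[-0.12,0,0,0,0,0,1],[-0.05,0,0,0,0,0,1],[0,0,0,0,0,0,1],[0,0,0,0,0,0,1],[0,0,0,0,0,0,1]]]'
python3 -c "
from h import *; from cell import arm
s=arm.observe(); goto(s,(44,172,300))
a=arm.get_image('top');crop(a,320,190,480,310,5,'pics/g2.png'); report('t',a)
a=arm.get_image('scene');crop(a,275,85,395,175,6.5,'pics/g3.png');report('s',a) 
"
```

```text
clock: 14.67
position: [0.521, -0.1017, 0.2047]
ee_rot: [-1.933, -2.476, -0.0]
force: [0.0, -0.6, -0.9]
width: 0.005
clock 14.67 feeder pos [ 47.8  80.9 204.7] shift(tool,units) [ 2.28 -0.09 -2.38] in target axes [ 2.28 -0.1  -2.38] turn units [-0.   -0.    0.01] F [ 0.  -0.6 -0.9] w 0.005
t bar 0   
s bar 33 [ 39.4  93.3 236.9] [ 30.2  91.2 222.3] [ 45.5  95.1 249.3]
```

View pics/g2.png

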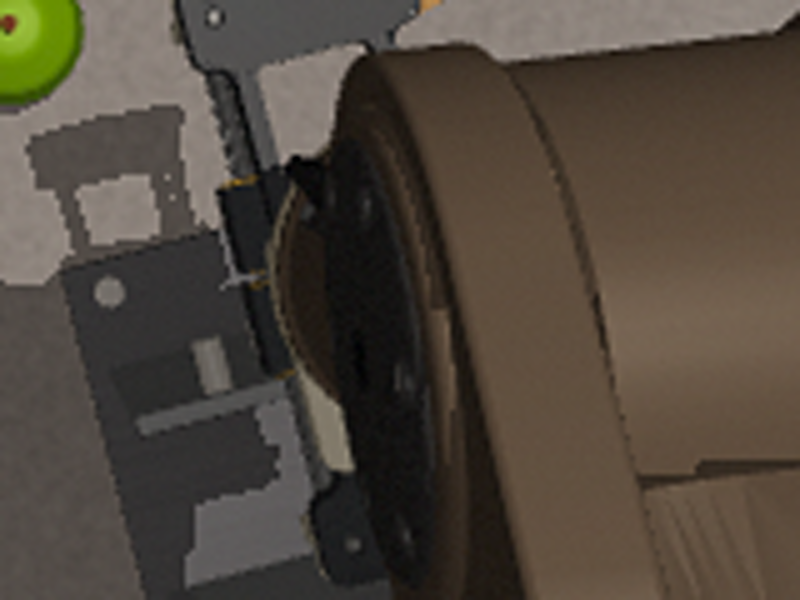

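```bash

python3 -m pendant '[[[0.25,0,0,0,0,0,1],[0.25,0,0,0,0,0,1],[0,0,-0.5,0,0,0,1],[0,0,-0.8,0,0,0,1],[0,0,-0.8,0,0,0,1],[0,0,-0.7,0,0,0,1],[0.5,0,-0.3,0,0,0,1],[0.7,0,0,0,0,0,1],[0.7,0,0,0,0,0,1],[0.7,0,0,0,0,0,1],[0.7,0,0,0,0,0,1],[0.7,0,0,0,0,0,1],[0.3,0,0,0,0,0,1],[0,0,0,0,0,0,1],[0,0,0,0,0,0,1]]]'
python3 -c "
from h import *; from cell import arm
s=arm.observe(); goto(s,(44,172,300))
a=arm.get_image('top');np.savez('top9.npz',**a);crop(a,320,190,480,310,5,'pics/g4.png'); cv2.imwrite('pics/g6.png',a['img'][:,:,::-1]);report('t',a);wheel(a,.6)
a=arm.get_image('scene');np.savez('scene9.npz',**a);crop(a,235,85,395,215,5,'pics/g5.png');report('s',a);wheel(a,.6,2.6,1.3) 
"
```

```text
clock: 16.02
position: [0.4739, 0.0857, 0.3288]
ee_rot: [1.93, 2.478, -0.0]
force: [-0.2, -0.5, 0.3]
width: 0.007
clock 16.02 feeder pos [ 47.5 274.  328.8] shift(tool,units) [-2.55 -0.1   0.72] in target axes [-2.55 -0.09  0.72] turn units [0.   0.   0.04] F [-0.2 -0.5  0.3] w 0.007
t bar 214 [ 20.2  54.8 236.9] [ -1.2  45.9 222.1] [ 42.7  64.5 242.3]
0 103 [ 15.5 163.2] theta 0.617
1 89 [ 52.1 114.4] theta 0.612
2 73 [17.3 64.1] theta 0.606
3 82 [-40.7  82.2] theta 0.601
4 97 [-42.1 143. ] theta 0.612
s bar 105 [ 21.2  56.6 235.2] [ -1.3  48.1 222.6] [ 42.9  63.8 241.1]
0 55 [ 16.9 162. ] theta 0.621
1 48 [ 54.1 113.5] theta 0.611
2 43 [18.5 63.6] theta 0.605
3 42 [-38.9  81.5] theta 0.598
4 51 [-40.4 142.2] theta 0.617
```

View pics/g4.png

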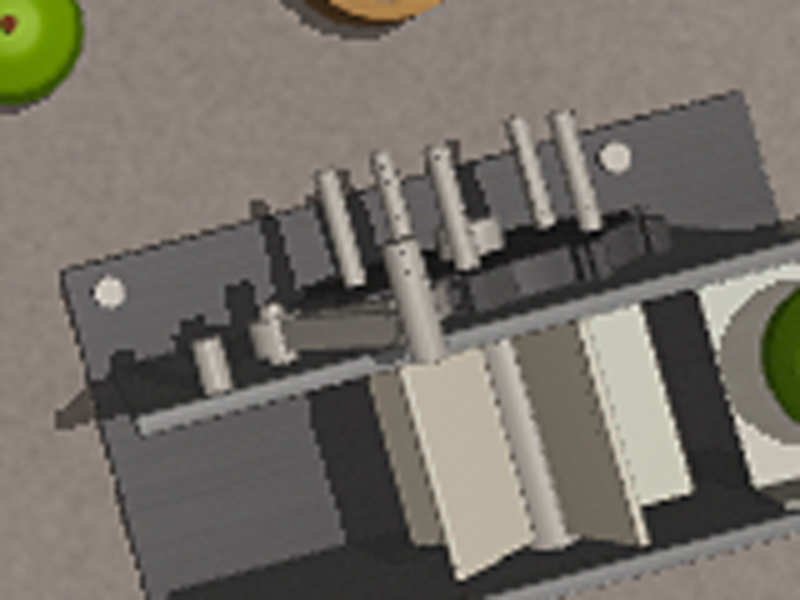

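View pics/g5.png

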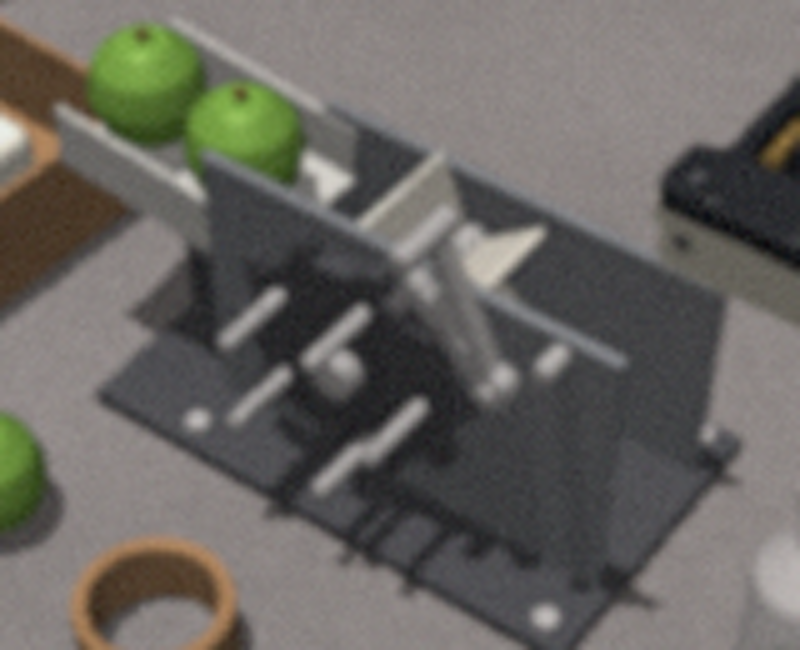

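View pics/g6.png

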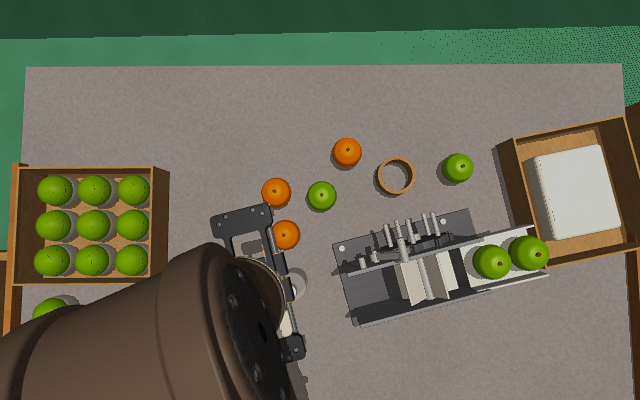

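The pictures show the following:
- **Pawl:** the thumb bar is back at feeder y 54.8, z 236.9, matching its starting reading of 54.9, 237.0. The pawl is therefore fully down.
- **Wheel:** it reads about 0.61.
- **Loose items:** guavas (321,195) and (458,167) and the tape roll (395,175) have not moved, and the bottle (296,283) is still standing.
- **Arm:** it is clear of everything.

```bash
python3 -c "
from cell import arm
print(arm.sign_off())"
```

```text
the job is handed in; nothing more can be done
None
```

The wheel is back one notch and the pawl is down in the gap again. I handed the job in at about 16 s.

**What I did:** With the closed fingertips I pushed the thumb bar over until the pawl stayed up; the bar then read y ≈ 142. I pushed the top peg over the top in two pushes. Then I pushed the thumb bar back, and the pawl dropped.

**Last checks:**
- **Wheel:** it went from about -0.04 to about 0.61 rad, inside the free play around one notch (0.628). The five pegs gave 0.60–0.62 in both cameras.
- **Pawl:** the bar reads within 0.1 mm of its starting position in the top view, so the pawl is fully down and not resting on a tooth.
- **Loose items:** the guavas and tape roll had not moved. The gripper partly hid the bottle in the last picture, but it looked to be standing where it was.
- **Forces:** the readings at the end of each move stayed within about 1 N on each axis.

**One disagreement:** the reported tool position implied fingertips about 35–37 mm lower than the camera depth showed. I set the tool heights from the camera depth, and both contacts worked as expected.

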